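# Seat a round post in a V-block nest and close the keeper

## Task

Stand the loose aluminium post upright on the black plate and push it into the mouth of the V-block until it is fully home, resting centred against both brass faces; press it home along the V with about 10 N for a second, easing it sideways if it jams so that both faces carry load, and never load either face with more than 14 N. Keep it upright, leave it there and swing the keeper arm fully shut in front of it. Leave the dish, the screwdriver and the vial where they are.

Things in the scene. Friction and masses are not known exactly. Their poses are not given: they have to be found in the camera images.
- post: Loose solid aluminium post, a plain upright cylinder 36 mm in diameter and 48 mm tall with a dark band near the top, about 0.13 kg. Stands on the bench at the start. Origin: centre of its underside; z along its axis.
- nest: Fixed smooth black plate (friction about 0.25), 12 mm thick, with an aluminium V-block (50 mm tall above it, vertical groove). Origin: on the bench, below the axis of a seated post. x points into the V (pushing direction), mouth at -x. Plate: x -120 to 70, y -85 to 85 mm; V-block: x above -7, y -46 to 46; hinge bracket 23 mm tall at x -35 to 7, y 47 to 69. Floor at x -110 to -40, y -40 to 40 is free.
- seat (a point): Point on the plate's top (12 mm above the bench) where the centre of the post's underside lies when the post is seated against both faces; axes as the nest's.
- jaw_left: Brass vertical face of the V on the nest's +y side, 46 mm long, 50 mm tall, 45 degrees to the nest's x axis. Origin: centre of this 12 mm lining. The V is rigid, polished (friction about 0.25): a post pushed off centre can jam on one face and must be eased sideways until the side force vanishes; pressing it down on the plate also takes load off the faces. Centred, each face carries up to 0.7 of the push.
- jaw_right: The same face on the nest's -y side, mirrored. Origin: centre of the 12 mm thick lining.
- clamp (a joint): Keeper arm's hinge angle (rad), vertical axis: 0 = shut, across the front of the seated post with 2 mm to spare, parallel to the nest's y axis. Starts open at 1.75 to 2.3 (stop 2.4), pointing away from the V. From above it opens clockwise, shuts counter-clockwise. Friction: it stays where left; about 1.5 N at the knob turns it.
- hinge (a point): Point on the keeper's hinge axis, on the nest at x = -25, y = +58 mm, at mid-height of the arm, 41 mm above the bench. Steel arm 10 mm wide and 10 mm thick (36 to 46 mm above the bench).
- clamp_knob (a point): Middle of the red upright knob on the keeper arm's far end, 88 mm from the hinge axis. The knob is 14 mm in diameter, from 46 to 86 mm above the bench.
- dish: Bystander: clear shallow round dish 90 mm in diameter, 15 mm tall. Origin: centre of underside.
- driver: Bystander: screwdriver 170 mm long lying flat. Origin: under its middle; x along it to the tip.
- vial: Bystander: amber vial 40 mm in diameter, 70 mm tall, with a white cap. Origin: centre of underside.
Things that resemble listed ones, but are neither listed nor needed, are in the scene too. Leave any purple or turquoise look-alike of the post alone.

How it is judged:
By the outcome, as a careful person would: the job done as asked, in the order asked, and still so for the second after the job is handed in, with the robot touching nothing.
It also fails if it takes over 72 s, if anything falls off the work surface, if the arm or the gripper's body presses on something with over 40 N, if the wrist force passes 120 N, or if a joint passes its speed limit or range.

## Robot

A 6-joint arm with a two-finger parallel gripper is mounted at the origin on the work surface. World frame = base frame: x ahead of the robot, y to its left, z up, the work surface at z = 0. Lengths are in m, angles in rad, forces in N, time in s.
With the tool pointing down it reaches from about 0.3 to 0.875 m from the base axis. Payload 6.4 kg.
Tool frame: the origin (TCP) lies midway between the tips of the shut fingers; the grasp point (between the pads) lies 19 mm behind it; z points along the fingers, y is the line along which they close (so a half turn about z gives the same grasp; the last joint's range is limited). The gripper opens to 85 mm and grips with 20 to 120 N. Pads are 22 mm wide; open, the fingers measure 114 mm over their backs; the gripper's body (76 mm by 85 mm) begins 54 mm behind the grasp point. The pads swing forward as they close: fully open they stand 13 mm farther back than shut.
Start: joints at [0.944, 0.181, 1.607, -0, 1.354, -0.206], TCP at [0.235, 0.525, 0.231] pointing down, gripper open.
Joint ranges: [-2.99, 2.99], [-0.89, 2.07], [0.3, 2.58], [-1.14, 4.28], [0, 2.63], [-3.12, 3.12]. Speed limits (rad/s): [2.57, 2.57, 3.01, 3.14, 3.14, 3.14].

## Interface

Orientations are given as a unit quaternion [w, x, y, z].
In Python, from bench import sensors, vision, ctrl gives the robot as it stands.
- The arm moves only by the tool carry_out, never from a script. Its argument "deltas" is text: rows parted by semicolons, each of 7 numbers parted by spaces: the shift along the tool's x, y, z in mm, then the turn, a rotation vector about the tool's x, y, z in rad, then the closure, from 0 (fully open) to 1 (shut). In form: tx ty tz ax ay az claw; .... A call has 1 to 12 rows; each row is the pose to reach, as a shift and turn from the pose commanded when the call began, along the tool's axes at that moment; what a row does not reach only later rows make up. A row lasts 1/8 s, in which the tool goes at most 62.5 mm and 10.7 degrees, less where a joint would pass 70% of its speed; a pose out of reach is approached as far as the arm can. A call with a gripper value outside its range is refused whole. The fingers move at their own pace and stop on an object; the grip force is fixed at half the most. Time passes only in rows, so rows that repeat a pose let the fingers close. It gives the time, the measured TCP pose, the force, the opening and the grip force at its end, in the units of the state.
- sensors.get_obs(): the state, without advancing time (a new reading comes with each control period).
- vision.camera(name): name is "side" or "top" or "wrist"; returns the picture (384x512x3 uint8, blue, green, red); there is no depth.
- vision.camera_model(name): a dict with "K" (3x3 intrinsics, pixels), "k1" (the pictures are not rectified: a ray, as slopes to the right and down, at radius r is drawn at 1 + k1 r^2 times it, then the intrinsics apply), "extrinsics" (4x4, takes a point from world to camera coordinates); the wrist camera has in their place "hand_eye" (4x4, takes a point from camera to tool coordinates, whose origin is the TCP and whose axes are the flange's). Camera axes: x right, y down, z forward; pixel columns grow to the right and rows downward; lengths in m; the calibration is good to about 2 mm. A picture is of the moment at which its call begins: read the wrist's pose just before it. camera_model takes no time and is no camera call.
- ctrl.hand_in(): hands the job in; it is judged then, once.
The state is a dict: "time_s": time; "q": joint angles; "dq": joint speeds; "joint_efforts": joint torques, N m; "eef_pos": TCP position; "eef_rot": TCP orientation; "wrist_force": force on the tool from outside, world axes, zero at the start; "torque": the same for the moment, N m; "opening": opening from 0.0 (shut) to 1.0 (fully open); "grasp_force": force on a finger pad.
Only numpy, scipy, OpenCV 4.12 (cv2) and the standard library are available. Lean on these libraries where they do the work, as an engineer would, in place of code of your own. Each camera call takes 0.05 s, during which the arm holds its last target. There are 200 camera calls.

## Working session

There is one attempt and no reset: what is moved stays moved. The work goes in short steps, Python scripts to look and compute and a tool call to move; the robot and the scene stay as the last step left them, time stands still between calls to the robot, and variables do not carry over. Pictures are saved under pics/ and viewed, at most 10 in all, crops included, and the job is handed in when it is done.

Besides the shell and the picture viewer there is one more tool, called in YAML: its name, and indented under it one key for each argument. carry_out: Moves the arm, as the interface text tells. Its arguments: {"type":"object","properties":{"deltas":{"type":"string"}},"required":["deltas"]}

```bash
mkdir -p pics
cat > h.py <<'E'
import numpy as np, cv2
from bench import sensors, vision, ctrl
from scipy.spatial.transform import Rotation as R
def tool():
    o=sensors.get_obs(); q=o["eef_rot"]; T=np.eye(4)
    T[:3,:3]=R.from_quat([q[1],q[2],q[3],q[0]]).as_matrix(); T[:3,3]=o["eef_pos"]; return T
def cam(name,T=None):
    m=vision.camera_model(name); K=np.array(m["K"])
    if name=="wrist": C=(tool() if T is None else T)@np.array(m["hand_eye"])
    else: C=np.linalg.inv(np.array(m["extrinsics"]))
    return K,m["k1"],C
def ray(name,uv,z,T=None):
    K,k1,C=cam(name,T); p=np.linalg.inv(K)@[uv[0],uv[1],1]; d=p[:2]; s=d.copy()
    for _ in range(30): s=d/(1+k1*(s@s))
    v=C[:3,:3]@[s[0],s[1],1]; c=C[:3,3]; return c+v*(z-c[2])/v[2]
def proj(name,P,T=None):
    K,k1,C=cam(name,T); p=np.linalg.inv(C)@np.append(P,1); s=p[:2]/p[2]; s=s*(1+k1*(s@s)); return (K@[s[0],s[1],1])[:2]
def snap(name,f):
    T=tool(); im=vision.camera(name); cv2.imwrite("pics/"+f,im); return im,T
E
python3 - <<'E'
from h import *
a,_=snap("top","a.png"); b,_=snap("side","b.png"); 
o=sensors.get_obs(); print({k:np.round(v,3) for k,v in o.items()})
for n in("top","side","wrist"):
  K,k,C=cam(n); print(n,K[0,0],k,C.round(3).tolist())
E
```

```text
{'time_s': np.float64(0.1), 'q': array([ 0.944,  0.182,  1.608, -0.   ,  1.354, -0.206]), 'dq': array([ 0.   , -0.001, -0.001, -0.001,  0.001,  0.001]), 'joint_efforts': array([ 1.0000e-03, -4.4588e+01, -3.5224e+01, -0.0000e+00,  4.0000e-03,
        0.0000e+00]), 'eef_pos': array([0.235, 0.524, 0.23 ]), 'eef_rot': array([-0.   ,  0.209,  0.978, -0.001]), 'wrist_force': array([-0.515, -0.44 , -0.366]), 'torque': array([-0.026, -0.019,  0.008]), 'grasp_force': np.float64(0.0), 'opening': np.float64(1.0)}
top 491.86584943413357 -0.12827628669048968 [[0.032, -0.978, 0.205, 0.341], [-0.999, -0.032, 0.004, 0.011], [0.002, -0.205, -0.979, 1.243], [0.0, 0.0, 0.0, 1.0]]
side 415.6241460896781 -0.15611126107574186 [[0.978, -0.141, 0.155, 0.418], [-0.21, -0.629, 0.748, -0.835], [-0.008, -0.764, -0.645, 0.764], [0.0, 0.0, 0.0, 1.0]]
wrist 301.81184008594306 -0.07078873543307652 [[0.409, 0.87, 0.274, 0.164], [0.913, -0.389, -0.125, 0.557], [-0.002, 0.301, -0.954, 0.372], [0.0, 0.0, 0.0, 1.0]]
```

View pics/a.png

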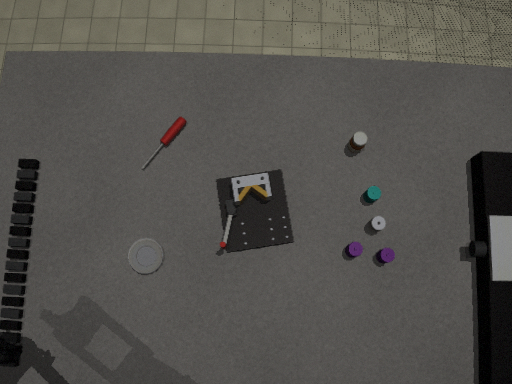

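View pics/b.png

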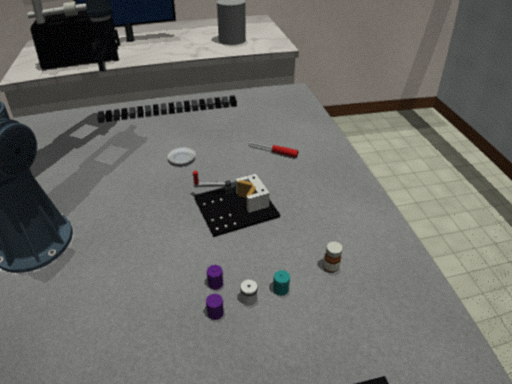

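The top view shows the white post at (378,223) with the teal look-alike at (373,194) and the purple ones at (355,249) and (387,256). The nest is at about (255,210) with its V mouth facing down-image. The keeper knob is at (223,245), the vial at (359,141), the dish at (146,256) and the driver at (165,143).

Run:
```python
from h import *
im=cv2.imread("pics/a.png")[160:270,208:398]
cv2.imwrite("pics/c.png",cv2.convertScaleAbs(cv2.resize(im,None,fx=4,fy=4,interpolation=cv2.INTER_CUBIC),alpha=1.5))
for n,uv,z in [("top",(378,223),.048),("side",(249,287),.048),("top",(223,245),.086),("side",(196,173),.086),("top",(373,194),.048),("top",(355,249),.048)]: print(n,uv,ray(n,uv,z).round(4))
```

```text
top (378, 223) [ 0.5267 -0.2929  0.048 ]
side (249, 287) [ 0.5288 -0.297   0.048 ]
top (223, 245) [0.4569 0.0851 0.086 ]
side (196, 173) [0.4626 0.0809 0.086 ]
top (373, 194) [ 0.5997 -0.2815  0.048 ]
top (355, 249) [ 0.4608 -0.2349  0.048 ]
```

View pics/c.png

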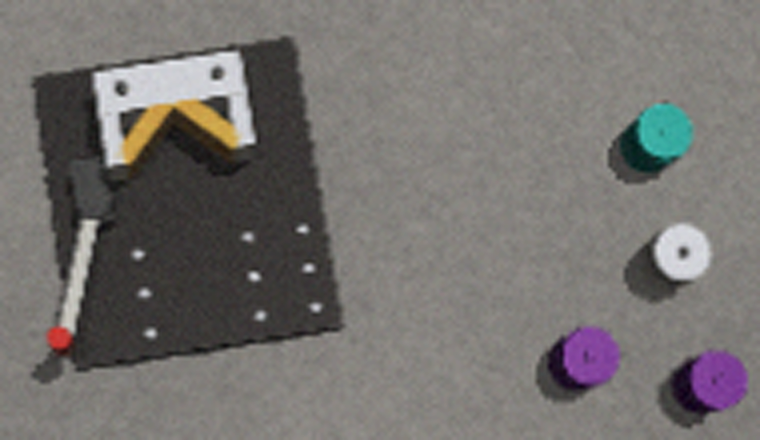

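The crop shows plate corners at (34,77), (294,38), (341,327) and (78,368). The V apex is near (175,103), the knob top at (59,338) and the post top at (683,252).

Run:
```python
from h import *
from scipy.optimize import least_squares
px=np.array([(34,77),(294,38),(341,327),(78,368)])/4-.375+[208,160]
W=np.array([ray("top",p,.012)[:2] for p in px]); N=np.array([(70,85),(70,-85),(-120,-85),(-120,85)])/1e3
def f(v):
    c,s=np.cos(v[2]),np.sin(v[2]); return (N@np.array([[c,s],[-s,c]])+v[:2]-W).ravel()
r=least_squares(f,[.55,0,0]); x=r.x; print(x,(r.fun*1e3).round(1))
th=x[2]; M=np.array([[np.cos(th),-np.sin(th)],[np.sin(th),np.cos(th)]])
k=ray("top",np.array((59,338))/4-.375+[208,160],.086)[:2]; h=M@[-.025,.058]+x[:2]
print("post",ray("top",np.array((683,252))/4-.375+[208,160],.048),"knob",k,"hinge",h,np.linalg.norm(k-h),M.T@(k-h))
kn=M.T@(k-h); print("angle",np.degrees(np.arctan2(kn[1],kn[0])+np.pi/2))
for p in [(93,72),(240,52)]: print("Vblk",(M.T@(ray("top",np.array(p)/4-.375+[208,160],.062)[:2]-x[:2])*1e3).round(1))
T=tool(); print(T.round(3), "yaw of tool y",np.degrees(np.arctan2(T[1,1],T[0,1])))
```

```text
[0.58125945 0.0189535  0.18604579] [ 0.3  0.2  0.3 -0.  -0.1 -1.7 -0.5  1.5]
post [ 0.52767351 -0.29383784  0.048     ] knob [0.45894344 0.08668001] hinge [0.54596235 0.07132826] 0.08836270240376994 [-0.08267757  0.03118311]
angle 249.33526915551604
Vblk [54.7 46.4]
Vblk [ 53.5 -45.4]
[[-0.913  0.409 -0.001  0.235]
 [ 0.409  0.913 -0.001  0.524]
 [ 0.    -0.002 -1.     0.23 ]
 [ 0.     0.     0.     1.   ]] yaw of tool y 65.88518992654306
```

```bash
cat >> h.py <<'E'
O=np.array([.5813,.0190]); TH=.186
def delta(xyz,yaw=None):
    """tool-frame shift mm and turn about tool z to reach world xyz with tool y at yaw (rad)"""
    T=tool(); d=T[:3,:3].T@(np.array(xyz)-T[:3,3])*1e3
    y0=np.arctan2(T[1,1],T[0,1]); a=0 if yaw is None else -((yaw-y0+np.pi)%(2*np.pi)-np.pi)
    return d.round(2).tolist(),round(a,4)
def nest(x,y):
    c,s=np.cos(TH),np.sin(TH); return O+np.array([[c,-s],[s,c]])@[x,y]
def st():
    o=sensors.get_obs(); T=tool(); c,s=np.cos(TH),np.sin(TH); A=np.array([[c,s],[-s,c]])
    print("t",round(o["time_s"],2),"pos",T[:3,3].round(4),"nest",(A@(T[:2,3]-O)*1e3).round(1),"yaw",np.arctan2(T[1,1],T[0,1]).round(3),"F nest",(A@np.array(o["wrist_force"])[:2]).round(2),round(o["wrist_force"][2],2),"op",round(o["opening"],3),"g",round(o["grasp_force"],1))
E
python3 -c "
from h import *
st();print(delta([.528,-.294,.15],np.radians(75)))"
```

```text
t 0.1 pos [0.2346 0.5244 0.2305] nest [-247.2  560.8] yaw 1.15 F nest [-0.59 -0.34] -0.37 op 1.0 g 0.0
([-602.21, -627.01, 81.26], np.float64(-0.1591))
```

carry_out:
  deltas: "-40 -42 0 0 0 0 0; -80 -84 0 0 0 0 0; -120 -125 0 0 0 0 0; -160 -167 0 0 0 0 0; -200 -209 0 0 0 0 0; -240 -251 0 0 0 0 0; -280 -293 0 0 0 0 0; -320 -334 0 0 0 -0.03 0; -360 -376 0 0 0 -0.05 0; -400 -418 10 0 0 -0.08 0; -440 -460 20 0 0 -0.1 0; -480 -502 30 0 0 -0.12 0"

```text
time_s: 1.6
eef_pos: [0.4681, -0.1313, 0.2008]
eef_rot: [-0.0, 0.15, 0.989, 0.0]
wrist_force: [0.9, 0.5, 0.6]
opening: 0.999
grasp_force: 0.0
```

```bash
python3 -c "
from h import *
st();print(delta([.528,-.294,.15],np.radians(75)))"
```

```text
t 1.6 pos [ 0.4681 -0.1313  0.2008] nest [-139.1 -126.8] yaw 1.27 F nest [1.02 0.31] 0.55 op 0.999 g 0.0
([-105.4, -137.63, 50.75], np.float64(-0.0388))
```

carry_out:
  deltas: "-35 -46 10 0 0 -0.01 0; -70 -92 25 0 0 -0.03 0; -105 -137.5 51 0 0 -0.039 0; -105 -137.5 51 0 0 -0.039 0; -105 -137.5 51 0 0 -0.039 0"

```text
time_s: 2.22
eef_pos: [0.527, -0.2914, 0.1495]
eef_rot: [-0.001, 0.131, 0.991, 0.001]
wrist_force: [0.7, 0.4, 0.1]
opening: 1.005
grasp_force: 0.0
```

Run:
```python
from h import *
st(); im,T=snap("wrist","d.png"); np.save("Td.npy",T); print(proj("wrist",[.528,-.294,.048]))
```

```text
t 2.23 pos [ 0.527  -0.2914  0.1495] nest [-110.8 -295. ] yaw 1.308 F nest [0.8  0.21] 0.05 op 1.005 g 0.0
[252.65986267 195.29859637]
```

View pics/d.png

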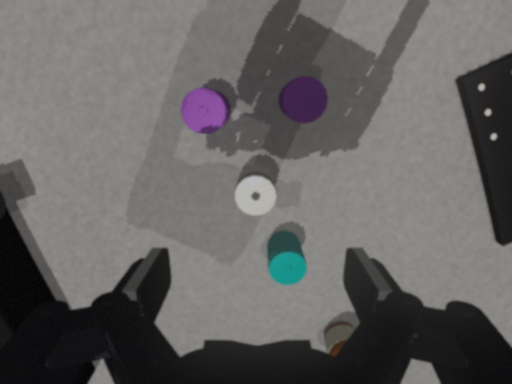

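The wrist view shows the white post's top centred at (256,196), within 3 px of the prediction, with the teal one at (287,268) and clear space along the finger line.

Run:
```python
from h import *
p=ray("wrist",(256,196),.048,np.load("Td.npy")); print(p, delta([p[0],p[1],.012]))
```

```text
[ 0.52849646 -0.29154235  0.048     ] ([-1.26, -0.25, 138.55], 0)
```

carry_out:
  deltas: "-1.3 -0.3 40 0 0 0 0; -1.3 -0.3 85 0 0 0 0; -1.3 -0.3 120 0 0 0 0; -1.3 -0.3 139 0 0 0 0; -1.3 -0.3 139 0 0 0 0.3; -1.3 -0.3 139 0 0 0 0.7; -1.3 -0.3 139 0 0 0 0.9; -1.3 -0.3 139 0 0 0 0.9; -1.3 -0.3 139 0 0 0 0.9; -1.3 -0.3 139 0 0 0 0.9"

```text
time_s: 3.52
eef_pos: [0.53, -0.2936, 0.0135]
eef_rot: [0.002, 0.131, 0.991, -0.001]
wrist_force: [0.2, -0.2, 7.4]
opening: 0.404
grasp_force: 59.7
```

Run:
```python
from h import *
st(); print(delta([*tool()[:2,3],.12])); p=nest(-.075,0); print(delta([*p,.12],TH+np.pi/2))
```

```text
t 3.52 pos [ 0.53   -0.2936  0.0135] nest [-108.2 -297.7] yaw 1.309 F nest [ 0.16 -0.25] 7.36 op 0.404 g 59.7
([-0.36, -0.15, -106.49], 0)
([98.66, 282.57, -107.23], np.float64(-0.4479))
```

carry_out:
  deltas: "0 0 -25 0 0 0 0.9; 0 0 -60 0 0 0 0.9; 0 0 -90 0 0 0 0.9; 15 45 -105 0 0 -0.07 0.9; 31 90 -105 0 0 -0.14 0.9; 47 135 -105 0 0 -0.21 0.9; 63 180 -105 0 0 -0.29 0.9; 79 225 -105 0 0 -0.36 0.9; 90 260 -105 0 0 -0.42 0.9; 98.7 282.6 -105 0 0 -0.448 0.9; 98.7 282.6 -105 0 0 -0.448 0.9"

```text
time_s: 4.9
eef_pos: [0.5062, 0.0075, 0.1167]
eef_rot: [0.0, -0.094, 0.996, 0.0]
wrist_force: [0.3, -0.4, -1.1]
opening: 0.411
grasp_force: 60.2
```

Run:
```python
from h import *
st(); p=nest(-.062,0); print(delta([*p,.0255],TH+np.pi/2)); snap("wrist","e.png")
```

```text
t 4.9 pos [0.5062 0.0075 0.1167] nest [-76.    2.6] yaw 1.76 F nest [ 0.18 -0.49] -1.08 op 0.411 g 60.2
([-13.93, -2.64, 91.16], np.float64(0.0028))
```

View pics/e.png

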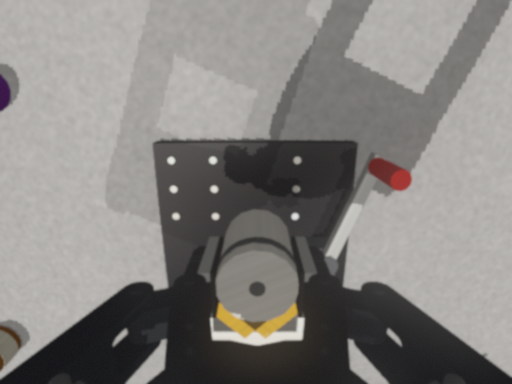

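The wrist view shows the post upright in the grip at (257,288), the V apex beyond it at (258,335), and the plate's front corners at (155,143) and (357,143). I'll check the nest model against those.

Run:
```python
from h import *
c,s=np.cos(TH),np.sin(TH);A=np.array([[c,s],[-s,c]])
for uv in [(155,143),(357,143)]: print((A@(ray("wrist",uv,.012)[:2]-O)*1e3).round(1))
print((A@(ray("wrist",(257.5,335),.062)[:2]-O)*1e3).round(1))
print((A@(ray("wrist",(257,288),tool()[2,3]-.0135+.048)[:2]-tool()[:2,3])*1e3).round(1))
k=ray("wrist",(401,180),.086)[:2];print("knob",(A@(k-O)*1e3).round(1))
```

```text
[-118.3  -81.4]
[-118.6   84.6]
[30.7  3.1]
[-1.8  1.1]
knob [-107.    89.1]
```

carry_out:
  deltas: "-7 -1 30 0 0 0 0.9; -14 -1.8 60 0 0 0.003 0.9; -14 -1.8 80 0 0 0.003 0.9; -14 -1.8 86 0 0 0.003 0.9; -14 -1.8 89 0 0 0.003 0.9; -14 -1.8 90 0 0 0.003 0.9; -14 -1.8 91 0 0 0.003 0.9; -14 -1.8 91 0 0 0.003 0.9"

```text
time_s: 5.95
eef_pos: [0.5209, 0.0068, 0.0257]
eef_rot: [0.0, -0.092, 0.996, -0.0]
wrist_force: [0.4, -0.0, -1.4]
opening: 0.403
grasp_force: 60.2
```

```bash
python3 -c "
from h import *
st()"
```

```text
t 5.95 pos [0.5209 0.0068 0.0257] nest [-61.7  -0.8] yaw 1.754 F nest [ 0.4  -0.09] -1.42 op 0.403 g 60.2
```

Not in contact yet. I'll lower in small steps.

carry_out:
  deltas: "0 0 0.5 0 0 0 0.9; 0 0 1 0 0 0 0.9; 0 0 1 0 0 0 0.9"

```text
time_s: 6.32
eef_pos: [0.5209, 0.0068, 0.0255]
eef_rot: [0.0, -0.092, 0.996, -0.0]
wrist_force: [-4.6, -0.2, 10.3]
opening: 0.4
grasp_force: 61.0
```

```bash
python3 -c "
from h import *
st()"
```

```text
t 6.33 pos [0.5209 0.0068 0.0255] nest [-61.6  -0.8] yaw 1.754 F nest [-4.55  0.63] 10.29 op 0.4 g 61.0
```

carry_out:
  deltas: "0 0 -0.7 0 0 0 0.9; 0 0 -0.7 0 0 0 0.9; 0 0 -0.7 0 0 0 0.45; 0 0 -0.7 0 0 0 0.3; 0 0 -0.7 0 0 0 0.3; 0 0 -5 0 0 0 0.3; 0 0 -20 0 0 0 0.3; 0 0 -45 0 0 0 0.3; 0 0 -70 0 0 0 0.5; 0 0 -70 0 0 0 1"

```text
time_s: 7.58
eef_pos: [0.5227, 0.0064, 0.0973]
eef_rot: [0.003, -0.092, 0.996, -0.001]
wrist_force: [-0.1, 0.1, -0.4]
opening: 0.302
grasp_force: 0.0
```

Run:
```python
from h import *
st(); p=nest(-.112,.001); print(delta([*p,.095],TH+np.pi/2)); snap("wrist","f.png")
```

```text
t 7.58 pos [0.5227 0.0064 0.0973] nest [-59.9  -1.5] yaw 1.754 F nest [-0.06  0.1 ] -0.38 op 0.302 g 0.0
([52.12, 2.38, 1.99], np.float64(-0.0027))
```

View pics/f.png

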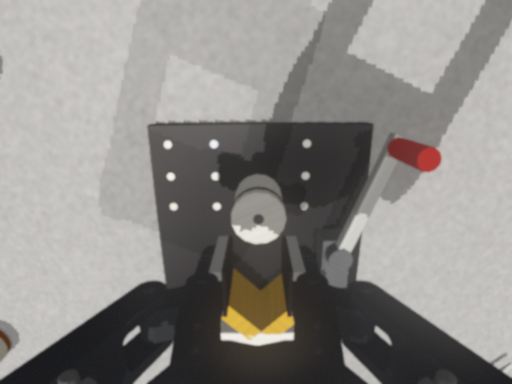

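The post stands upright and free on the plate with its top at (258,217), in line with the V, whose faces span 221–295 (centre about 258). Next I'll go behind it with the fingers shut.

carry_out:
  deltas: "26 1.2 2 0 0 -0.003 1; 52 2.4 2 0 0 -0.003 1; 52 2.4 2 0 0 -0.003 1; 52 2.4 35 0 0 -0.003 1; 52 2.4 60 0 0 -0.003 1; 52 2.4 73 0 0 -0.003 1; 52 2.4 73 0 0 -0.003 1"

```text
time_s: 8.5
eef_pos: [0.4686, -0.0001, 0.0204]
eef_rot: [-0.001, -0.093, 0.996, 0.0]
wrist_force: [-1.1, -0.7, 0.2]
opening: 0.001
grasp_force: 0.0
```

Run:
```python
from h import *
st(); p=nest(-.040,.001); print(delta([*p,.024],TH+np.pi/2)); print(tool()[:3,:3].round(4).tolist())
```

```text
t 8.5 pos [ 4.686e-01 -1.000e-04  2.040e-02] nest [-114.3    2.1] yaw 1.757 F nest [-1.26 -0.49] 0.16 op 0.001 g 0.0
([-74.27, -1.11, -3.74], np.float64(0.0002))
[[-0.9827, -0.1851, -0.002], [-0.1851, 0.9827, 0.0005], [0.0019, 0.0009, -1.0]]
```

carry_out:
  deltas: "-7 -1 -3 0 0 0 1; -14 -1 -3 0 0 0 1; -20 -1 -3 0 0 0 1; -25 -1 -3 0 0 0 1; -30 -1 -3 0 0 0 1; -35 -1 -3 0 0 0 1; -40 -1 -3 0 0 0 1; -46 -1 -3 0 0 0 1; -52 -1 -3 0 0 0 1; -58 -1 -3 0 0 0 1; -64 -1 -3 0 0 0 1; -69 -1 -3 0 0 0 1"

```text
time_s: 10.0
eef_pos: [0.5374, 0.0116, 0.0243]
eef_rot: [0.0, -0.093, 0.996, -0.0]
wrist_force: [-0.2, -0.3, 0.6]
opening: 0.001
grasp_force: 0.3
```

Run:
```python
from h import *
st(); im,_=snap("top","g.png"); b,_=snap("side","g2.png")
w,_=snap("wrist","g3.png")
A=cv2.resize(im[160:260,208:308],None,fx=4,fy=4,interpolation=cv2.INTER_CUBIC)
B=cv2.resize(b[150:250,180:280],None,fx=4,fy=4,interpolation=cv2.INTER_CUBIC)
cv2.imwrite("pics/h.png",np.hstack([A,B]))
```

```text
t 10.0 pos [0.5374 0.0116 0.0243] nest [-44.5   0.8] yaw 1.757 F nest [-0.22 -0.25] 0.63 op 0.001 g 0.3
```

View pics/h.png

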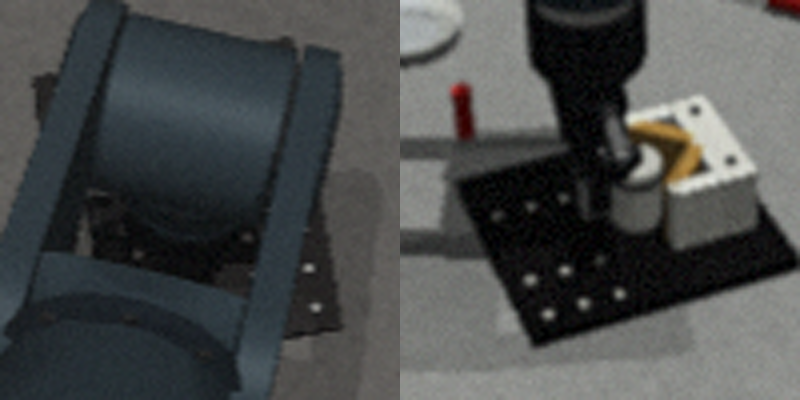

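In the side half, the post stands upright ahead of the fingers at (640,190), just short of the brass V. I'll continue slowly.

carry_out:
  deltas: "-1 0 0 0 0 0 1; -2 0 0 0 0 0 1; -3 0 0 0 0 0 1; -4 0 0 0 0 0 1; -5 0 0 0 0 0 1; -6 0 0 0 0 0 1; -7 0 0 0 0 0 1; -8 0 0 0 0 0 1; -9 0 0 0 0 0 1; -10 0 0 0 0 0 1; -11 0 0 0 0 0 1"

```text
time_s: 11.52
eef_pos: [0.5479, 0.0136, 0.0243]
eef_rot: [0.0, -0.093, 0.996, 0.0]
wrist_force: [-0.1, 0.9, 0.2]
opening: 0.004
grasp_force: 0.4
```

```bash
python3 -c "
from h import *
st()"
```

```text
t 11.53 pos [0.5479 0.0136 0.0243] nest [-33.9   0.9] yaw 1.757 F nest [0.03 0.9 ] 0.21 op 0.004 g 0.4
```

carry_out:
  deltas: "-0.5 0 0 0 0 0 1; -1 0 0 0 0 0 1; -1.5 0 0 0 0 0 1; -2 0 0 0 0 0 1"

```text
time_s: 12.02
eef_pos: [0.5498, 0.0139, 0.0243]
eef_rot: [0.0, -0.093, 0.996, -0.0]
wrist_force: [-0.6, 0.1, -0.6]
opening: 0.002
grasp_force: 0.4
```

carry_out:
  deltas: "-0.4 0 0 0 0 0 1; -0.8 0 0 0 0 0 1; -0.8 0 0 0 0 0 1"

```text
time_s: 12.4
eef_pos: [0.5506, 0.0141, 0.0243]
eef_rot: [0.0, -0.093, 0.996, 0.0]
wrist_force: [-0.2, -0.0, -0.5]
opening: 0.002
grasp_force: 0.2
```

carry_out:
  deltas: "-0.4 0 0 0 0 0 1; -0.8 0 0 0 0 0 1; -0.8 0 0 0 0 0 1"

```text
time_s: 12.78
eef_pos: [0.5514, 0.0142, 0.0243]
eef_rot: [0.0, -0.093, 0.996, 0.0]
wrist_force: [-0.4, -0.4, -0.0]
opening: -0.001
grasp_force: 0.2
```

carry_out:
  deltas: "-0.4 0 0 0 0 0 1; -0.8 0 0 0 0 0 1; -0.8 0 0 0 0 0 1"

```text
time_s: 13.15
eef_pos: [0.5519, 0.0144, 0.0243]
eef_rot: [-0.0, -0.093, 0.996, 0.0]
wrist_force: [-2.7, 0.5, 2.0]
opening: -0.003
grasp_force: 1.1
```

```bash
python3 -c "
from h import *
st()"
```

```text
t 13.15 pos [0.5519 0.0144 0.0243] nest [-29.7   0.9] yaw 1.757 F nest [-2.58  0.97] 2.04 op -0.003 g 1.1
```

carry_out:
  deltas: "-0.2 0 0 0 0 0 1; -0.2 0 0 0 0 0 1"

```text
time_s: 13.4
eef_pos: [0.552, 0.0145, 0.0243]
eef_rot: [-0.0, -0.093, 0.996, 0.0]
wrist_force: [-4.0, -0.9, 3.4]
opening: -0.003
grasp_force: 2.0
```

```bash
python3 -c "
from h import *
st()
for i in range(4): vision.camera('side'); st()"
```

```text
t 13.4 pos [0.552  0.0145 0.0243] nest [-29.7   1. ] yaw 1.757 F nest [-4.12 -0.19] 3.39 op -0.003 g 2.0
t 13.45 pos [0.5519 0.0144 0.0242] nest [-29.7   0.9] yaw 1.757 F nest [-4.66  0.78] 3.79 op -0.001 g 2.1
t 13.5 pos [0.5519 0.0145 0.0242] nest [-29.7   1. ] yaw 1.757 F nest [-4.31  0.1 ] 3.01 op 0.005 g 2.2
t 13.55 pos [0.5519 0.0144 0.0242] nest [-29.7   1. ] yaw 1.757 F nest [-4.79  0.98] 3.95 op -0.002 g 2.4
t 13.6 pos [0.552  0.0145 0.0243] nest [-29.7   1. ] yaw 1.757 F nest [-4.44  0.98] 4.06 op -0.005 g 2.5
```

carry_out:
  deltas: "-0.2 0.1 -0.15 0 0 0 1; -0.2 0.1 -0.15 0 0 0 1"

```text
time_s: 13.85
eef_pos: [0.552, 0.0147, 0.0242]
eef_rot: [-0.0, -0.093, 0.996, 0.0]
wrist_force: [-5.0, -0.9, 3.0]
opening: 0.002
grasp_force: 2.6
```

```bash
python3 -c "
from h import *
for i in range(4): vision.camera('side'); st()"
```

```text
t 13.9 pos [0.552  0.0147 0.0243] nest [-29.5   1.2] yaw 1.757 F nest [-4.9   0.15] 2.82 op -0.002 g 2.6
t 13.95 pos [0.552  0.0147 0.0242] nest [-29.6   1.2] yaw 1.757 F nest [-4.49  1.14] 2.9 op 0.005 g 2.6
t 14.0 pos [0.5521 0.0147 0.0243] nest [-29.5   1.2] yaw 1.757 F nest [-5.15  0.67] 3.73 op -0.002 g 2.6
t 14.05 pos [0.5521 0.0147 0.0243] nest [-29.5   1.2] yaw 1.757 F nest [-5.02  0.55] 2.46 op 0.002 g 2.6
```

carry_out:
  deltas: "-0.1 0.15 0 0 0 0 1; -0.2 0.3 0 0 0 0 1; -0.2 0.3 0 0 0 0 1"

```text
time_s: 14.42
eef_pos: [0.5521, 0.015, 0.0243]
eef_rot: [-0.001, -0.093, 0.996, 0.0]
wrist_force: [-6.2, -0.2, 3.9]
opening: -0.005
grasp_force: 2.7
```

```bash
cat >> h.py <<'E'
def avg(n=4):
    F=[];P=[];c,s=np.cos(TH),np.sin(TH); A=np.array([[c,s],[-s,c]])
    for i in range(n):
        vision.camera('side'); o=sensors.get_obs(); f=np.array(o["wrist_force"]); F.append([*(A@f[:2]),f[2]]); P.append([*(A@(np.array(o["eef_pos"])[:2]-O)),o["eef_pos"][2]])
    print(round(o["time_s"],2),"F",np.mean(F,0).round(2),"nest",(np.mean(P,0)*1e3).round(2),"tz",np.round(o["torque"],2))
E
python3 -c "
from h import *
avg()"
```

```text
14.62 F [-4.79  0.78  3.9 ] nest [-29.4    1.47  24.25] tz [-0.05  0.78  0.02]
```

carry_out:
  deltas: "-0.2 0 0 0 0 0 1; -0.3 0 0 0 0 0 1; -0.3 0 0 0 0 0 1"

```text
time_s: 15.0
eef_pos: [0.5522, 0.0151, 0.0243]
eef_rot: [-0.001, -0.093, 0.996, 0.0]
wrist_force: [-6.5, -0.4, 4.4]
opening: 0.001
grasp_force: 3.2
```

```bash
python3 -c "
from h import *
avg()"
```

```text
15.2 F [-6.15  0.81  4.71] nest [-29.35   1.53  24.26] tz [-0.07  0.96 -0.02]
```

carry_out:
  deltas: "0 0.1 -0.5 0 0 0 1; 0 0.1 -0.8 0 0 0 1; 0 0.1 -0.8 0 0 0 1"

```text
time_s: 15.58
eef_pos: [0.5525, 0.0152, 0.0248]
eef_rot: [-0.0, -0.093, 0.996, 0.0]
wrist_force: [-4.3, 1.1, -1.7]
opening: -0.004
grasp_force: 1.8
```

```bash
python3 -c "
from h import *
avg()"
```

```text
15.78 F [-4.11  1.71 -1.66] nest [-28.96   1.58  24.9 ] tz [0.1  0.62 0.03]
```

carry_out:
  deltas: "0 0.2 0.2 0 0 0 1; 0 0.4 0.2 0 0 0 1; 0 0.4 0.2 0 0 0 1"

```text
time_s: 16.15
eef_pos: [0.5528, 0.0154, 0.025]
eef_rot: [0.0, -0.093, 0.996, 0.0]
wrist_force: [-3.4, 2.0, -1.7]
opening: 0.0
grasp_force: 1.8
```

```bash
python3 -c "
from h import *
avg()"
```

```text
16.35 F [-3.78  1.76 -1.21] nest [-28.63   1.78  25.05] tz [0.17 0.67 0.04]
```

carry_out:
  deltas: "0 0.4 0.1 0 0 0 1; 0 0.8 0.1 0 0 0 1; 0 0.8 0.1 0 0 0 1"

```text
time_s: 16.73
eef_pos: [0.5531, 0.016, 0.0251]
eef_rot: [0.0, -0.093, 0.996, -0.0]
wrist_force: [-2.2, -1.0, -2.7]
opening: -0.002
grasp_force: 1.1
```

```bash
python3 -c "
from h import *
avg()"
```

```text
16.93 F [-1.19  0.42 -1.41] nest [-28.17   2.31  25.18] tz [0.   0.24 0.01]
```

carry_out:
  deltas: "-0.2 0.3 0.2 0 0 0 1; -0.4 0.5 0.2 0 0 0 1; -0.4 0.5 0.2 0 0 0 1"

```text
time_s: 17.3
eef_pos: [0.5532, 0.0165, 0.025]
eef_rot: [0.0, -0.093, 0.996, -0.0]
wrist_force: [-2.7, -2.1, 2.1]
opening: 0.003
grasp_force: 1.6
```

```bash
python3 -c "
from h import *
avg()"
```

```text
17.5 F [-2.8  -1.83  1.04] nest [-28.06   2.85  24.94] tz [-0.34  0.31 -0.07]
```

carry_out:
  deltas: "0 -0.2 -0.1 0 0 0 1; -0.3 -0.3 -0.1 0 0 0 1; -0.3 -0.3 -0.1 0 0 0 1"

```text
time_s: 17.88
eef_pos: [0.5532, 0.0167, 0.0248]
eef_rot: [-0.0, -0.093, 0.996, 0.0]
wrist_force: [-3.6, -1.4, 3.0]
opening: 0.004
grasp_force: 1.8
```

```bash
python3 -c "
from h import *
avg()"
```

```text
18.07 F [-3.47 -0.29  3.49] nest [-28.05   2.9   24.86] tz [-0.12  0.52 -0.03]
```

carry_out:
  deltas: "-0.2 0 -0.3 0 0 0 1; -0.4 0 -0.6 0 0 0 1; -0.4 0 -0.6 0 0 0 1"

```text
time_s: 18.45
eef_pos: [0.5532, 0.0166, 0.025]
eef_rot: [-0.001, -0.093, 0.996, 0.0]
wrist_force: [-4.0, -1.5, -2.2]
opening: -0.001
grasp_force: 1.8
```

```bash
python3 -c "
from h import *
avg()"
```

```text
18.65 F [-3.94 -0.58 -2.44] nest [-28.03   2.91  25.  ] tz [-0.21  0.62  0.01]
```

carry_out:
  deltas: "-0.3 -0.15 0.25 0 0 0 1; -0.6 -0.15 0.25 0 0 0 1; -0.6 -0.15 0.25 0 0 0 1"

```text
time_s: 19.02
eef_pos: [0.5532, 0.0167, 0.0249]
eef_rot: [-0.001, -0.093, 0.996, 0.0]
wrist_force: [-7.7, -1.5, 0.6]
opening: 0.0
grasp_force: 3.7
```

```bash
python3 -c "
from h import *
avg()"
```

```text
19.23 F [-7.6  -0.29  0.72] nest [-28.     2.88  24.92] tz [-0.22  1.07 -0.03]
```

carry_out:
  deltas: "-0.2 -0.05 -0.05 0 0 0 1; -0.4 -0.05 -0.05 0 0 0 1; -0.4 -0.05 -0.05 0 0 0 1"

```text
time_s: 19.6
eef_pos: [0.5532, 0.0167, 0.0249]
eef_rot: [-0.002, -0.093, 0.996, 0.0]
wrist_force: [-9.3, -1.5, 1.6]
opening: -0.001
grasp_force: 4.5
```

```bash
python3 -c "
from h import *
avg()"
```

```text
19.8 F [-8.86 -0.59  2.05] nest [-27.98   2.87  24.93] tz [-0.3   1.32 -0.03]
```

carry_out:
  deltas: "-0.2 -0.1 -0.15 0 0 0 1; -0.2 -0.1 -0.15 0 0 0 1; -0.2 -0.1 -0.15 0 0 0 1; -0.2 -0.1 -0.15 0 0 0 1; -0.2 -0.1 -0.15 0 0 0 1; -0.2 -0.1 -0.15 0 0 0 1; -0.2 -0.1 -0.15 0 0 0 1; -0.2 -0.1 -0.15 0 0 0 1; -0.2 -0.1 -0.15 0 0 0 1; -0.2 -0.1 -0.15 0 0 0 1"

```text
time_s: 21.05
eef_pos: [0.5533, 0.0166, 0.0249]
eef_rot: [-0.002, -0.093, 0.996, 0.0]
wrist_force: [-8.8, -1.9, 2.0]
opening: -0.002
grasp_force: 4.6
```

```bash
python3 -c "
from h import *
avg()"
```

```text
21.25 F [-9.35 -0.15  1.32] nest [-28.     2.87  24.94] tz [-0.29  1.32 -0.  ]
```

carry_out:
  deltas: "-0.2 0 -0.05 0 0 0 1; -0.2 0 -0.05 0 0 0 1; -0.2 0 -0.05 0 0 0 1; -0.2 0 -0.05 0 0 0 1; -0.2 0 -0.05 0 0 0 1; -0.2 0 -0.05 0 0 0 1; -0.2 0 -0.05 0 0 0 1; -0.2 0 -0.05 0 0 0 1; -0.2 0 -0.05 0 0 0 1; -0.2 0 -0.05 0 0 0 1"

```text
time_s: 22.5
eef_pos: [0.5532, 0.0167, 0.0249]
eef_rot: [-0.002, -0.093, 0.996, 0.0]
wrist_force: [-9.4, -2.1, 1.6]
opening: 0.002
grasp_force: 4.9
```

```bash
python3 -c "
from h import *
avg()"
```

```text
22.7 F [-9.68 -0.8   1.94] nest [-28.01   2.87  24.94] tz [-0.3   1.35  0.01]
```

carry_out:
  deltas: "1 0 0 0 0 0 1; 2 0 0 0 0 0 1; 5 0 0 0 0 0 1; 15 0 0 0 0 0 1; 35 0 0 0 0 0 1; 50 0 -20 0 0 0 1; 50 0 -60 0 0 0 1; 50 0 -100 0 0 0 1; 50 0 -100 0 0 0 1"

```text
time_s: 23.82
eef_pos: [0.5089, 0.0066, 0.1294]
eef_rot: [0.004, -0.093, 0.996, -0.001]
wrist_force: [-0.5, -0.4, 0.3]
opening: 0.002
grasp_force: 0.0
```

Run:
```python
from h import *
st(); snap("wrist","i.png"); T=tool(); np.save("Ti.npy",T); print(proj("wrist",[*nest(0,0),.060]))
```

```text
t 23.82 pos [0.5089 0.0066 0.1294] nest [-73.5   1.2] yaw 1.757 F nest [-0.58 -0.33] 0.33 op 0.002 g 0.0
[253.58694056 292.81787699]
```

View pics/i.png

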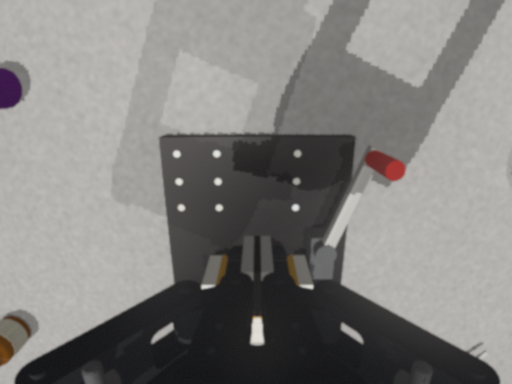

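The fingers hide the post in this view. The keeper knob's top is at (397,169), still open. I'll work out the knob push next.

```bash
cat >> h.py <<'E'
H=np.array([-.0245,.0585])
def pp(phi,gap=0,z=.056):
    u=np.array([np.cos(phi),np.sin(phi)]); t=np.array([-u[1],u[0]]); p=nest(*(H+.088*u-(.018+gap)*t))
    return [*p,z], TH+phi-np.pi   # tool y yaw: pi/2+TH at phi=3pi/2
E
python3 - <<'E'
from h import *
k=ray("wrist",(397,169),.086,np.load("Ti.npy"))[:2]; c,s=np.cos(TH),np.sin(TH); n=np.array([[c,s],[-s,c]])@(k-O)
d=n-H; print("knob",n,np.hypot(*d),np.degrees(np.arctan2(d[1],d[0])))
print(pp(np.radians(159.5),.015,.12), delta(*pp(np.radians(159.5),.015,.12)))
E
```

```text
knob [-0.11020127  0.09101211] 0.09166103439690503 159.22498098944394
([np.float64(0.465340886818461), np.float64(0.11951793737850512), 0.12], np.float64(-0.17179249665883756)) ([20.48, 118.42, 6.99], np.float64(1.9287))
```

carry_out:
  deltas: "4 25 0 0 0 0.17 1; 8 50 0 0 0 0.34 1; 12 75 0 0 0 0.51 1; 16 100 0 0 0 0.68 1; 20.5 118.5 0 0 0 0.85 1; 20.5 118.5 0 0 0 1.02 1; 20.5 118.5 0 0 0 1.19 1; 20.5 118.5 0 0 0 1.36 1; 20.5 118.5 0 0 0 1.53 1; 20.5 118.5 0 0 0 1.7 1; 20.5 118.5 0 0 0 1.87 1; 20.5 118.5 0 0 0 1.93 1"

```text
time_s: 25.38
eef_pos: [0.4628, 0.1199, 0.1239]
eef_rot: [-0.001, 0.767, 0.642, -0.001]
wrist_force: [0.6, -0.0, -0.1]
opening: 0.002
grasp_force: 0.0
```

Run:
```python
from h import *
st(); print(delta(*pp(np.radians(159.5),.015)))
```

```text
t 25.38 pos [0.4628 0.1199 0.1239] nest [-97.8 121.1] yaw -0.176 F nest [ 0.61 -0.12] -0.05 op 0.002 g 0.0
([0.1, 2.72, 67.87], np.float64(-0.0045))
```

carry_out:
  deltas: "0 2.7 30 0 0 0 1; 0 2.7 60 0 0 0 1; 0 2.7 68 0 0 0 1; 0 2.7 68 0 0 0 1"

```text
time_s: 25.88
eef_pos: [0.4658, 0.1195, 0.0567]
eef_rot: [-0.001, 0.766, 0.643, -0.001]
wrist_force: [0.4, 0.1, 0.2]
opening: -0.001
grasp_force: 0.0
```

Run:
```python
from h import *
st()
for a in range(156,212,5): print(a,*delta(*pp(np.radians(a))))
```

```text
t 25.88 pos [0.4658 0.1195 0.0567] nest [-95.  120.1] yaw -0.173 F nest [0.39 0.02] 0.25 op -0.001 g 0.0
156 [-9.71, 0.85, 0.69] 0.0598
161 [-17.36, -0.85, 0.69] -0.0274
166 [-25.13, -1.87, 0.7] -0.1147
171 [-32.95, -2.21, 0.7] -0.202
176 [-40.78, -1.86, 0.7] -0.2892
181 [-48.55, -0.84, 0.7] -0.3765
186 [-56.2, 0.86, 0.7] -0.4638
191 [-63.67, 3.21, 0.7] -0.551
196 [-70.91, 6.21, 0.7] -0.6383
201 [-77.86, 9.83, 0.69] -0.7256
206 [-84.47, 14.05, 0.69] -0.8128
211 [-90.69, 18.82, 0.68] -0.9001
```

carry_out:
  deltas: "-9.7 0.8 0 0 0 0.03 1; -17.4 -0.8 0 0 0 -0.03 1; -25.1 -1.9 0 0 0 -0.115 1; -33 -2.2 0 0 0 -0.2 1; -40.8 -1.9 0 0 0 -0.29 1; -48.5 -0.8 0 0 0 -0.375 1; -56.2 0.9 0 0 0 -0.465 1; -63.7 3.2 0 0 0 -0.55 1; -70.9 6.2 0 0 0 -0.64 1; -77.9 9.8 0 0 0 -0.725 1; -84.5 14 0 0 0 -0.81 1; -90.7 18.8 0 0 0 -0.9 1"

```text
time_s: 27.38
eef_pos: [0.4703, 0.0263, 0.0586]
eef_rot: [0.001, 0.409, 0.913, 0.0]
wrist_force: [-0.1, 2.3, 0.4]
opening: 0.002
grasp_force: 0.7
```

Run:
```python
from h import *
st(); im,_=snap("side","j.png"); t,_=snap("top","j2.png")
cv2.imwrite("pics/k.png",np.hstack([cv2.resize(x,None,fx=4,fy=4,interpolation=cv2.INTER_CUBIC) for x in (t[160:260,208:308],im[150:250,180:280])]))
for a in range(216,262,4): print(a,*delta(*pp(np.radians(a))))
```

```text
t 27.38 pos [0.4703 0.0263 0.0586] nest [-107.8   27.7] yaw 0.729 F nest [0.37 2.26] 0.41 op 0.002 g 0.7
216 [-5.71, -1.94, 2.6] -0.0885
220 [-11.96, -2.43, 2.61] -0.1583
224 [-18.23, -2.48, 2.62] -0.2281
228 [-24.49, -2.1, 2.64] -0.2979
232 [-30.7, -1.28, 2.65] -0.3677
236 [-36.85, -0.03, 2.66] -0.4376
240 [-42.89, 1.65, 2.68] -0.5074
244 [-48.8, 3.74, 2.69] -0.5772
248 [-54.55, 6.24, 2.71] -0.647
252 [-60.11, 9.14, 2.72] -0.7168
256 [-65.45, 12.42, 2.74] -0.7866
260 [-70.56, 16.06, 2.75] -0.8564
```

View pics/k.png

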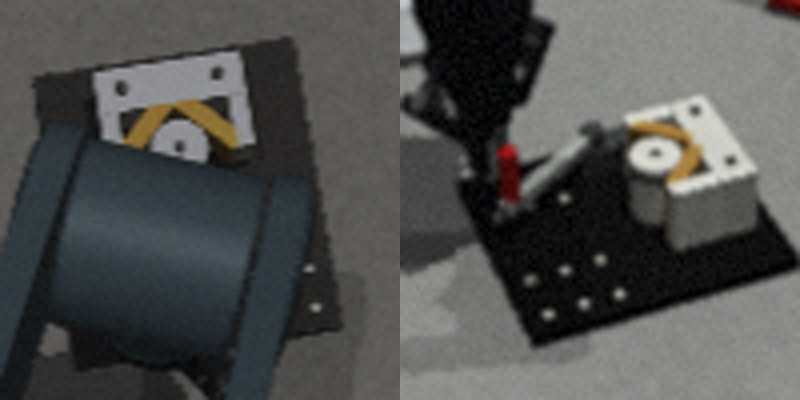

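The post is seated against both faces in the V, with its top at (180,145) in the top half. The red knob at (508,175) in the side half is being pushed round. I'll keep going.

carry_out:
  deltas: "-5.7 -1.9 1 0 0 -0.09 1; -12 -2.4 1 0 0 -0.16 1; -18.2 -2.5 1 0 0 -0.23 1; -24.5 -2.1 1 0 0 -0.3 1; -30.7 -1.3 1 0 0 -0.37 1; -36.8 0 1 0 0 -0.44 1; -42.9 1.6 1 0 0 -0.51 1; -48.8 3.7 1 0 0 -0.58 1; -54.5 6.2 1 0 0 -0.65 1; -60.1 9.1 1 0 0 -0.72 1; -65.4 12.4 1 0 0 -0.79 1; -68 14.2 1 0 0 -0.82 1"

```text
time_s: 28.98
eef_pos: [0.5254, -0.0148, 0.0569]
eef_rot: [0.0, 0.013, 1.0, -0.0]
wrist_force: [-0.3, -1.4, 1.4]
opening: 0.002
grasp_force: 0.6
```

Run:
```python
from h import *
st()
for a in range(260,277,2): print(a,*delta(*pp(np.radians(a))))
```

```text
t 28.98 pos [ 0.5254 -0.0148  0.0569] nest [-61.2 -22.9] yaw 1.546 F nest [-0.56 -1.37] 1.37 op 0.002 g 0.6
260 [-4.02, -1.36, 0.94] -0.0365
262 [-7.12, -1.82, 0.94] -0.0714
264 [-10.24, -2.17, 0.94] -0.1063
266 [-13.36, -2.42, 0.94] -0.1412
268 [-16.49, -2.55, 0.94] -0.1761
270 [-19.63, -2.58, 0.94] -0.211
272 [-22.76, -2.49, 0.94] -0.2459
274 [-25.89, -2.3, 0.94] -0.2808
276 [-29.01, -2.0, 0.94] -0.3158
```

carry_out:
  deltas: "-4 -1.4 0 0 0 -0.04 1; -7.1 -1.8 0 0 0 -0.07 1; -10.2 -2.2 0 0 0 -0.105 1; -13.4 -2.4 0 0 0 -0.14 1; -15 -2.5 0 0 0 -0.16 1; -16.5 -2.5 0 0 0 -0.175 1; -17.5 -2.5 0 0 0 -0.19 1; -17.5 -2.5 0 0 0 -0.21 1"

```text
time_s: 29.98
eef_pos: [0.5429, -0.0174, 0.0564]
eef_rot: [0.0, -0.093, 0.996, -0.0]
wrist_force: [-0.1, -0.6, -0.6]
opening: -0.001
grasp_force: 0.1
```

Run:
```python
from h import *
avg()
```

```text
30.18 F [-0.13  0.3   0.22] nest [-44.49 -28.57  56.43] tz [ 0.   -0.03  0.02]
```

Not at the stop yet. I'll creep forward.

carry_out:
  deltas: "-0.6 0 0 0 0 0 1; -1.2 0 0 0 0 0 1; -1.8 0 0 0 0 0 1; -1.8 0 0 0 0 0 1"

```text
time_s: 30.68
eef_pos: [0.5446, -0.017, 0.0564]
eef_rot: [0.0, -0.093, 0.996, -0.0]
wrist_force: [-0.5, -2.1, 1.1]
opening: 0.002
grasp_force: 0.4
```

carry_out:
  deltas: "-0.5 0 0 0 0 0 1; -1 0 0 0 0 0 1; -1 0 0 0 0 0 1"

```text
time_s: 31.05
eef_pos: [0.5454, -0.0169, 0.0564]
eef_rot: [-0.0, -0.093, 0.996, -0.0]
wrist_force: [-2.4, -2.4, 1.2]
opening: -0.002
grasp_force: 1.1
```

Run:
```python
from h import *
avg()
```

```text
31.25 F [-2.76 -1.51  0.73] nest [-41.97 -28.64  56.39] tz [-0.28  0.36  0.04]
```

carry_out:
  deltas: "-0.5 0 0 0 0 0 1; -0.8 0 0 0 0 0 1; -0.8 0 0 0 0 0 1"

```text
time_s: 31.62
eef_pos: [0.5455, -0.0169, 0.0563]
eef_rot: [-0.001, -0.093, 0.996, -0.0]
wrist_force: [-5.5, -3.3, 3.7]
opening: 0.0
grasp_force: 3.1
```

Run:
```python
from h import *
avg()
```

```text
31.82 F [-6.1  -1.74  3.29] nest [-41.88 -28.63  56.33] tz [-0.49  0.84 -0.05]
```

carry_out:
  deltas: "1 0 0 0 0 0 1; 3 0 0 0 0 0 1; 10 0 0 0 0 0 1; 25 0 0 0 0 0 1; 35 0 -30 0 0 0 1; 45 0 -70 0 0 0 1; 65 -40 -120 0 0 0 1; 90 -80 -150 0 0 0 1; 110 -130 -150 0 0 0 1; 120 -180 -150 0 0 0 1; 130 -230 -150 0 0 0 1; 130 -230 -150 0 0 0 1"

```text
time_s: 33.33
eef_pos: [0.4599, -0.2697, 0.2063]
eef_rot: [-0.0, -0.091, 0.996, -0.0]
wrist_force: [-0.6, 0.4, -0.3]
opening: -0.002
grasp_force: 0.0
```

Run:
```python
from h import *
st(); im,_=snap("side","l.png"); t,_=snap("top","l2.png")
cv2.imwrite("pics/m.png",np.hstack([cv2.resize(x,None,fx=4,fy=4,interpolation=cv2.INTER_CUBIC) for x in (t[160:260,208:308],im[150:250,180:280])]))
```

```text
t 33.33 pos [ 0.4599 -0.2697  0.2063] nest [-172.7 -261.3] yaw 1.753 F nest [-0.54  0.47] -0.26 op -0.002 g 0.0
```

View pics/m.png

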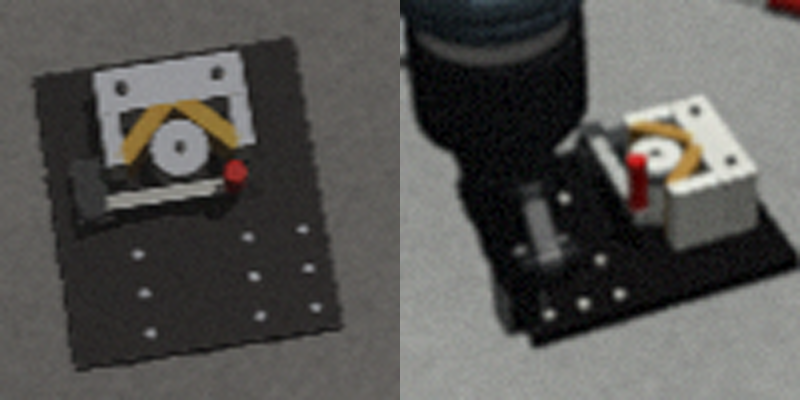

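The keeper lies shut, parallel to the plate edge, from (105,200) to the knob at (236,175), with the post upright and centred at (180,147). I'll check the numbers and hand in.

Run:
```python
from h import *
c,s=np.cos(TH),np.sin(TH);A=np.array([[c,s],[-s,c]])
for p,z in [((180,147),.060),((236,170),.086)]: print((A@(ray("top",np.array(p)/4-.375+[208,160],z)[:2]-O)*1e3).round(1))
print(ctrl.hand_in())
```

```text
[0.2 0.3]
[-24.1 -29.9]
the job is handed in; nothing more can be done
None
```

The job is handed in at about 33 s of the 72 s allowed. The post stands upright and centred in the V, within 0.5 mm of the seat by the last top picture. It was pressed home at 9–10 N for over a second, and the keeper arm is shut against its stop. The dish, screwdriver and vial were not touched, but no verdict came back.

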